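Lock a swing clamp with a flat screwdriver

ROBOT

A 6-joint arm with a two-finger parallel gripper is mounted at the origin on a cart in front of the work surface, level with it; the furniture and walls round the work are solid. World frame = base frame: x ahead of the robot, y to its left, z up, the work surface at z = 0. Lengths are in mm, angles in rad, forces in N, time in s.
With the tool pointing down it reaches from about 275 to 1000 mm from the base axis. Payload 8.4 kg.
Tool frame: the origin (TCP) lies at the very end of the fingers, on their centre line; the grasp point (between the pads) lies 19 mm behind it (r.pinch_z is the distance from the TCP to the grasp point, in mm); z points along the fingers, y is the line along which they close (so a half turn about z gives the same grasp; the last joint's range is limited). The gripper opens to 85 mm and grips with 20 to 120 N. Pads are 22 mm wide; open, the fingers measure 114 mm over their backs; the gripper's body (76 mm by 85 mm) begins 54 mm behind the grasp point. The pads swing forward as they close: fully open they stand 13 mm farther back than shut.
Start: joints at [-1.128, 0.353, 1.633, -0, 1.155, -0.002], TCP at [268.922, -564.189, 231.281] pointing down, gripper open.
Joint ranges: [-2.63, 2.63], [-0.92, 2.1], [0.06, 2.66], [-1.3, 4.44], [0, 2.69], [-3.02, 3.02]. Speed limits (rad/s): [2.22, 2.22, 2.79, 3.14, 3.14, 3.14].

INTERFACE

Orientations are given as [roll, pitch, yaw] about the fixed x, y, z axes, in that order (R = Rz(yaw) Ry(pitch) Rx(roll)).
In Python, from rig import r gives the robot as it stands.
- The arm moves only by the tool carry_out, never from a script. Its argument "series" is a list of rows, each a list of 7 numbers: the turn, a rotation vector about the tool's x, y, z as a fraction of full scale, then the shift along the tool's x, y, z as a fraction of full scale, then the gripper command: -1 is fully open, 1 is shut, values between are in proportion. A call has 1 to 8 rows; each row is the pose to reach, as a shift and turn from the pose commanded when the call began, along the tool's axes at that moment, turning the shorter way round; what a row does not reach only later rows make up. Full scale, the value 1, is 0.25 m for a shift and pi rad for a turn. A row lasts 1/8 s, in which the tool goes at most 62.5 mm and 10.7 degrees, less where a joint would pass 70% of its speed; a pose out of reach is approached as far as the arm can. A call with a number of a shift or a turn outside -1 to 1 is refused whole. A call with a gripper value outside its range is refused whole. The fingers move at their own pace and stop on an object; "force" is the grip in N (left out, the last holds). Time passes only in rows, so rows that repeat a pose let the fingers close. It gives the time, the measured TCP pose, the force, the opening and the grip force at its end, in the units of the state.
- r.sense(): the state, without advancing time (a new reading comes with each control period).
- r.grab_frame(name): name is "side" or "top"; returns the picture (384x512x3 uint8, red, green, blue); there is no depth.
- r.get_calibration(name): a dict with "K" (3x3 intrinsics, pixels), "distortion" ([k1, k2, p1, p2, k3] as OpenCV has them; the pictures are not rectified), "pose" (4x4, takes a point from camera to world coordinates). Camera axes: x right, y up, looking along -z (the intrinsics and any distortion apply to the point x, -y, -z); pixel columns grow to the right and rows downward; lengths in mm; the calibration is good to about 2 mm. A picture is of the moment at which its call begins. get_calibration takes no time and is no camera call.
- r.sign_off(): hands the job in; it is judged then, once.
Trained networks look in the newest picture that a camera, given by its name, has taken for a name from the list of things; names that differ only in an ending like _2 or _b are one class to them, and where a whole thing is asked for, a point or a joint stands for the part that bears it (a point fixed in the world has none). Each returns a list of dicts, best first, with "score" (0 to 1); they miss things now and then, are a little off and sometimes report something else, mostly with a low value. They report only what shows in the picture. A call takes as long as a camera call. They do not tell look-alikes from the thing itself.
- r.silhouettes(camera, label): "region" (384x512 bool, what is visible of it) and "position" ([row, column] in pixels, amid what is visible of it).
The state is a dict: "clock": time; "qpos": joint angles; "qvel": joint speeds; "joint_efforts": joint torques, N m; "eef_pos": TCP position; "tcp_rot": TCP orientation; "contact_force": force on the tool from outside, world axes, zero at the start; "wrist_torque": the same for the moment, N m; "opening": opening from 0.0 (shut) to 1.0 (fully open); "grasp_force": force on a finger pad.
Only numpy, scipy, OpenCV 4.12 (cv2) and the standard library are available. Lean on these libraries where they do the work, as an engineer would, in place of code of your own. Each camera call takes 0.05 s, during which the arm holds its last target. There are 200 camera calls.

TASK

Lock the swing clamp over the wooden work piece: take the screwdriver from its rest, stand it blade down in the clamp's guide sleeve and let it go, then take it again from above by the handle. Turn it until the blade drops into the slot of the hidden screw, then turn the screw clockwise as far as it goes. Leave the screwdriver standing there with its blade in the slot, without disturbing the pot and the bottle near by.

Things in the scene. Friction and masses are not known exactly. Their poses are not given: they have to be found in the camera images.
- driver_grip (a point): handle centre of the loose flat screwdriver (0.12 kg, 180 mm long). Own z axis: blade to butt. Octagonal wooden handle 28 mm across flats, 95 mm long (47.5 mm each way from here); steel shaft 12 mm thick; blade tip 132.5 mm from here along -z. It starts lying in its rest, sloping 20 degrees, blade end lower, own y axis level, own x axis up. Grasp it across the y flats
- driver_tip (a point): middle of the blade's tip edge, same axes as driver_grip. The blade is 12 mm wide along own y and 3 mm thick along own x; both directions are square to flats of the handle
- rest: fixed pale wooden tool rest, base 215 x 60 x 8 mm, origin at the table; the driver lies along its x axis, blade towards +x against a toe stop. A low cradle 42 mm wide carries only the last 14 mm of the handle, whose centre lies 66 mm above the table with nothing beside or under it but the base. The driver lifts straight up out of it
- clamp: fixed steel swing clamp, origin at the table under the screw's axis, z up; base plate 160 x 230 mm, with a wooden work piece 65 x 200 x 28 mm along its far (+x) side. A bracket at -x carries an upright steel guide sleeve over the screw
- guide_mouth (a point): middle of the top opening of the upright guide sleeve, 95 mm above the table. Bore 14 mm, with a funnel mouth that widens to 30 mm over the upper 12 mm; sleeve 46 mm long, open below, where the screw's head lies hidden. A driver let go in it stands by itself, leaning about 5 degrees at most
- screw_head (a point): top of the slotted screw head, on the sleeve's axis, 47 mm above the table. The slot is 5.5 mm wide, 6 mm deep, right across the head: a blade resting on the head has its tip at 47 mm, a blade in the slot at 41 mm
- latch (a joint): the screw and the flat steel tongue that turns with it beneath the sleeve. At 0 the tongue points along the clamp's +y; growing = clockwise from above, to a hard stop at 1.4 rad with the tongue over the work piece. Starts at 0.05 to 0.4, turns stiffly (0.12 Nm), stays where left. The slot is roughly in line with the tongue, up to 0.4 rad off either way: find it by turning
- pill_pot: loose white pot 39 mm wide, 54 mm high, origin at its foot: a bystander
- paint_bottle: loose small bottle with a white cap, 37 mm wide, 56 mm high, origin at its foot: a bystander
There are look-alikes about, which are no part of the job. What is shaped like the part that bears driver_grip but pink or white is not meant.

How it is judged:
By the outcome, as a careful person would: the job done as asked, in the order asked, and still so for the second after the job is handed in, with the robot touching nothing.
It also fails if it takes over 72 s, if anything falls off the work surface, if the arm or the gripper's body presses on something with over 40 N, if the wrist force passes 120 N, or if a joint passes its speed limit or range.

## Working session

There is one attempt and no reset: what is moved stays moved. The work goes in short steps, Python scripts to look and compute and a tool call to move; the robot and the scene stay as the last step left them, time stands still between calls to the robot, and variables do not carry over. Pictures are saved under pics/ and viewed, at most 10 in all, crops included, and the job is handed in when it is done.

Besides the shell and the picture viewer there is one more tool, called as name(argument=value, ...) on one line, values as JSON. carry_out: Moves the arm, as the interface text tells. Its arguments: {"type":"object","properties":{"series":{"type":"array"},"force":{"type":"number"}},"required":["series"]}

```bash
mkdir -p pics; ls; python3 - <<'E'
from rig import r
import cv2,numpy as np
np.set_printoptions(precision=3,suppress=True)
for n in("side","top"):
    im=r.grab_frame(n); cv2.imwrite(f"pics/{n}0.png",im[:,:,::-1])
    c=r.get_calibration(n); print(n,c["K"],c["distortion"],c["pose"])
    for l in("driver_grip","rest","clamp","latch","pill_pot","paint_bottle"):
        for d in r.silhouettes(n,l):
            print(l,round(d["score"],2),np.round(d["position"]),d["region"].sum())
print(r.sense())
E
```

```text
pics
side [[447.833   0.    247.202]
 [  0.    447.833 189.103]
 [  0.      0.      1.   ]] [-0.157  0.     0.     0.     0.   ] [[  -0.999   -0.008    0.045  558.198]
 [   0.042   -0.574    0.818 1404.526]
 [   0.019    0.819    0.574  952.292]
 [   0.       0.       0.       1.   ]]
driver_grip 0.7 [221. 230.] 180
driver_grip 0.64 [278. 295.] 392
driver_grip 0.52 [226. 300.] 304
rest 0.73 [234. 233.] 663
clamp 0.82 [191. 233.] 1802
pill_pot 0.71 [211. 191.] 217
pill_pot 0.4 [145. 254.] 65
paint_bottle 0.5 [146. 253.] 97
top [[462.202   0.    252.673]
 [  0.    462.202 194.387]
 [  0.      0.      1.   ]] [-0.121  0.     0.     0.     0.   ] [[  -0.253    0.91    -0.329    4.474]
 [  -0.967   -0.239    0.083  311.326]
 [  -0.003    0.339    0.941 1552.802]
 [   0.       0.       0.       1.   ]]
driver_grip 0.87 [196. 218.] 278
driver_grip 0.62 [258. 236.] 324
rest 0.64 [206. 225.] 671
clamp 0.6 [186. 282.] 2827
clamp 0.28 [192. 374.] 98
pill_pot 0.72 [189. 280.] 2780
pill_pot 0.66 [156. 236.] 112
paint_bottle 0.63 [193. 374.] 119
{'clock': 0.7, 'qpos': array([-1.128,  0.353,  1.633, -0.   ,  1.155, -0.002]), 'qvel': array([ 0.001,  0.001,  0.002,  0.002, -0.001, -0.002]), 'joint_efforts': array([  0.   , -60.501, -34.239,   0.   ,   0.001,   0.   ]), 'eef_pos': array([ 268.944, -564.206,  231.334]), 'tcp_rot': array([3.142, 0.   , 0.445]), 'contact_force': array([-0.345,  0.599, -1.288]), 'wrist_torque': array([-0.016,  0.032, -0.059]), 'grasp_force': 0.0, 'opening': 1.002894739567705}
```

```bash
python3 - <<'E'
import cv2,numpy as np
a=cv2.imread("pics/side0.png")[110:310,140:360];b=cv2.imread("pics/top0.png")[110:310,180:400]
o=np.hstack([cv2.resize(x,(400,364)) if 0 else cv2.resize(x,(400,364),interpolation=cv2.INTER_CUBIC) for x in(a,b)])
cv2.imwrite("pics/c0.png",o)
E
```

```text
(no output)
```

View pics/side0.png

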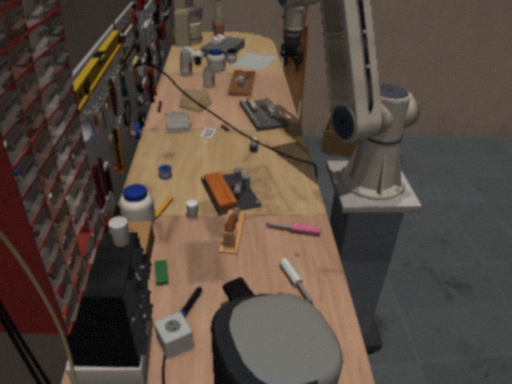

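View pics/c0.png

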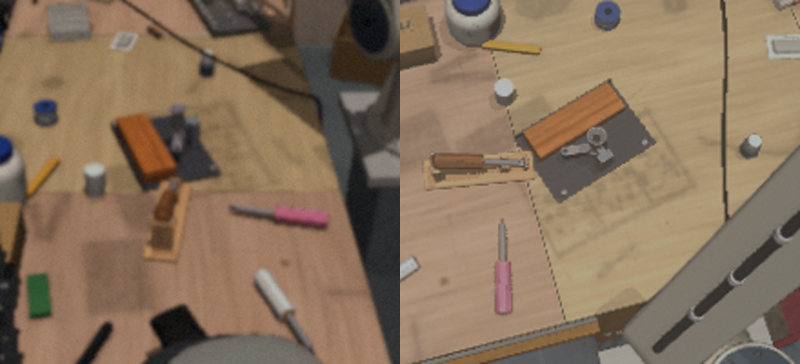

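```bash
cat > h.py <<'E'
from rig import r
import cv2,numpy as np
from scipy.spatial.transform import Rotation as R
np.set_printoptions(precision=3,suppress=True)
C={n:r.get_calibration(n) for n in("side","top")}
def ray(n,uv):
    c=C[n];p=cv2.undistortPoints(np.array([[uv]],float),np.array(c["K"]),np.array(c["distortion"]))[0,0]
    P=np.array(c["pose"]);return P[:3,3],P[:3,:3]@np.array([p[0],-p[1],-1])
def onz(n,uv,z):
    o,d=ray(n,uv);return o+d*(z-o[2])/d[2]
def proj(n,X):
    c=C[n];P=np.array(c["pose"]);q=(np.atleast_2d(X)-P[:3,3])@P[:3,:3]
    q=q*[1,-1,-1]
    return cv2.projectPoints(q,np.zeros(3),np.zeros(3),np.array(c["K"]),np.array(c["distortion"]))[0][:,0]
def tri(uvs,uvt):
    A=[];b=[]
    for n,uv in(("side",uvs),("top",uvt)):
        o,d=ray(n,uv);d=d/np.linalg.norm(d);M=np.eye(3)-np.outer(d,d);A.append(M);b.append(M@o)
    s=np.linalg.lstsq(np.vstack(A),np.hstack(b),rcond=None)[0];return s
E
python3 - <<'E'
from h import *
a=cv2.imread("pics/top0.png")[145:220,188:328];b=cv2.imread("pics/side0.png")[165:255,180:275]
cv2.imwrite("pics/c1.png",cv2.resize(a,None,fx=5.5,fy=5.5,interpolation=cv2.INTER_CUBIC))
cv2.imwrite("pics/c2.png",cv2.resize(b,None,fx=6,fy=6,interpolation=cv2.INTER_CUBIC))
E
```

```text
(no output)
```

View pics/c1.png

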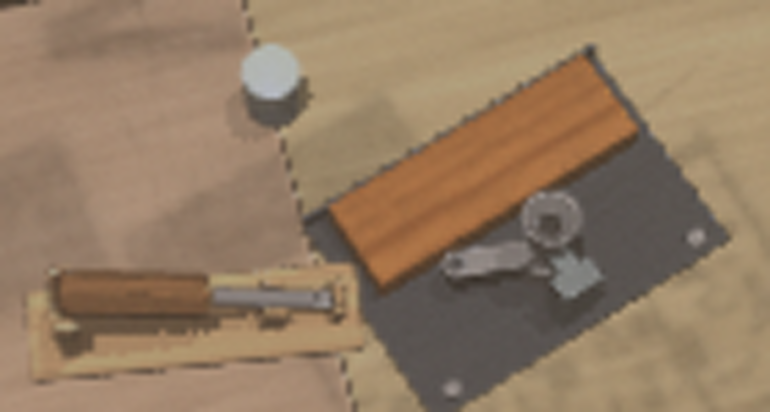

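View pics/c2.png

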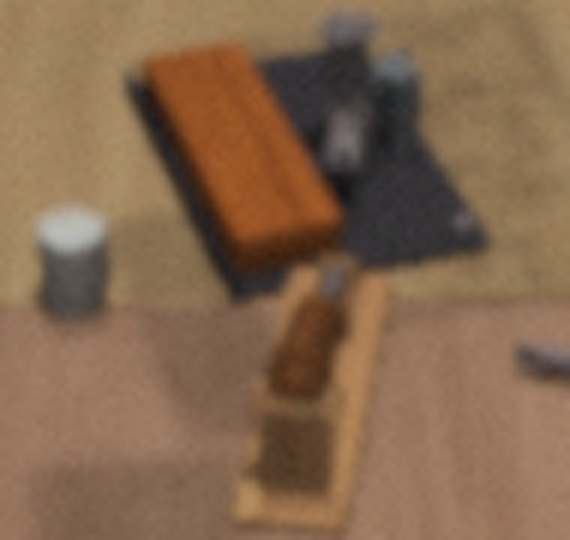

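```bash
python3 - <<'E'
from h import *
t=lambda x,y:((x+.5)/5.5-.5+188,(y+.5)/5.5-.5+145)
s=lambda x,y:((x+.5)/6-.5+180,(y+.5)/6-.5+165)
print("mouth",onz("top",t(552,219),95),onz("side",s(348,25),95),tri(s(348,25),t(552,219)))
for n,p,z in(("butt",(55,293),82),("front",(210,296),50),("tip",(330,299),21),("r",(28,295),8),("r",(355,265),8),("r",(368,345),8),("r",(38,380),8),("k",(590,48),8),("k",(732,238),8),("k",(305,222),8),("k",(430,410),8),("wA",(380,290),36),("wB",(637,130),36),("tong",(455,265),36)): print(n,onz("top",t(*p),z))
print("pot",onz("top",t(271,70),54))
d=r.silhouettes("top","driver_grip")[0]["region"]
v,u=np.nonzero(d); uv=np.c_[u,v].astype(float)
print(len(u),uv.mean(0),np.linalg.svd(uv-uv.mean(0),full_matrices=False)[2][0],uv.min(0),uv.max(0))
s_=r.sense();print(s_["eef_pos"],R.from_euler("xyz",s_["tcp_rot"]).as_matrix())
E
```

```text
mouth [518.429  58.323  95.   ] [519.458  56.147  95.   ] [518.85   58.253  95.953]
butt [553.968 364.865  82.   ]
front [539.186 272.213  50.   ]
tip [528.027 197.807  21.   ]
r [584.727 384.78    8.   ]
r [550.91  175.386   8.   ]
r [496.108 181.126   8.   ]
r [526.861 390.737   8.   ]
k [660.303 -15.603   8.   ]
k [506.568 -66.571   8.   ]
k [588.015 199.321   8.   ]
k [444.154 154.163   8.   ]
wA [520.688 166.812  36.   ]
wB [584.607 -22.566  36.   ]
tong [524.839 116.433  36.   ]
pot [678.192 197.988  54.   ]
278 [214.629 198.324] [1.    0.021] [196. 194.] [244. 202.]
[ 268.934 -564.183  231.261] [[ 0.903  0.43  -0.   ]
 [ 0.43  -0.903 -0.   ]
 [-0.    -0.    -1.   ]]
```

```bash
python3 - <<'E'
from h import *
print([a for a in dir(r) if a[0]!="_"])
z=-np.array([.153,.988,0])/np.hypot(.153,.988)
h=z;s,c=np.sin(np.radians(20)),np.cos(np.radians(20))
zt=-h*s-np.array([0,0,c]); zd=-h*c+np.array([0,0,s])
S=r.sense();R0=R.from_euler("xyz",S["tcp_rot"]);p0=S["eef_pos"]
g=np.array([547,319.5,66])+0*zd
for sg in(1,-1):
    xt=sg*zd; yt=np.cross(zt,xt); Rt=R.from_matrix(np.c_[xt,yt,zt])
    print(sg,"turn",(R0.inv()*Rt).as_rotvec()/np.pi, "yt",yt)
    for up in(120,0):
        tcp=g+19*zt+[0,0,up]; print(up,tcp,"shift",R0.inv().apply(tcp-p0)/250)
E
```

```text
['MotionError', 'get_calibration', 'grab_frame', 'pinch_z', 'sense', 'sign_off', 'silhouettes']
1 turn [ 0.054  0.102 -0.306] yt [ 0.988 -0.153  0.   ]
120 [547.994 325.922 168.146] shift [ 2.54  -2.734  0.252]
0 [547.994 325.922  48.146] shift [ 2.54  -2.734  0.732]
-1 turn [ 0.12  -0.064  0.682] yt [-0.988  0.153  0.   ]
120 [547.994 325.922 168.146] shift [ 2.54  -2.734  0.252]
0 [547.994 325.922  48.146] shift [ 2.54  -2.734  0.732]
```

carry_out(series=[[0, 0, 0, 0.25, -0.25, 0, -1], [0, 0, 0, 0.5, -0.5, 0, -1], [0, 0, 0, 0.7, -0.75, 0, -1], [0, 0, 0, 0.85, -0.91, 0, -1], [0, 0, 0, 0.85, -0.91, 0, -1], [0, 0, 0, 0.85, -0.91, 0, -1], [0, 0, 0, 0.85, -0.91, 0, -1]])

```text
clock: 1.62
eef_pos: [363.2, -267.7, 231.6]
tcp_rot: [3.14, -0.0, 0.446]
contact_force: [0.0, 0.5, -0.2]
opening: 0.998
grasp_force: 0.0
```

carry_out(series=[[0, 0, 0, 0.25, -0.25, 0, -1], [0, 0, 0, 0.5, -0.5, 0, -1], [0, 0, 0, 0.7, -0.75, 0, -1], [0, 0, 0, 0.85, -0.91, 0, -1], [0, 0, 0, 0.85, -0.91, 0, -1], [0, 0, 0, 0.85, -0.91, 0, -1], [0, 0, 0, 0.85, -0.91, 0, -1]])

```text
clock: 2.5
eef_pos: [457.0, 28.3, 231.0]
tcp_rot: [3.141, 0.001, 0.444]
contact_force: [0.4, -0.4, -0.1]
opening: 1.0
grasp_force: 0.0
```

carry_out(series=[[0, 0, 0, 0.25, -0.25, 0, -1], [0, 0, 0, 0.5, -0.5, 0, -1], [0, 0, 0, 0.7, -0.75, 0, -1], [0, 0, 0, 0.82, -0.9, 0, -1], [0.02, 0.05, -0.1, 0.82, -0.9, 0, -1], [0.04, 0.08, -0.2, 0.82, -0.9, 0, -1], [0.054, 0.102, -0.306, 0.82, -0.9, 0, -1], [0.054, 0.102, -0.306, 0.82, -0.9, 0, -1]])

```text
clock: 3.5
eef_pos: [546.1, 318.0, 231.2]
tcp_rot: [-3.109, -0.27, 1.142]
contact_force: [-0.8, 0.8, -1.4]
opening: 1.0
grasp_force: 0.0
```

```bash
cat >> h.py <<'E'
def rel(xt,zt,tcp,S=None):
    """turn & shift (units of the moves) from the present pose to tool axes xt, zt at tcp"""
    S=S or r.sense();R0=R.from_euler("xyz",S["tcp_rot"])
    zt=np.array(zt,float);zt/=np.linalg.norm(zt);xt=np.array(xt,float);xt-=zt*(xt@zt);xt/=np.linalg.norm(xt)
    Rt=R.from_matrix(np.c_[xt,np.cross(zt,xt),zt])
    print("q",S["qpos"],"\nturn",(R0.inv()*Rt).as_rotvec()/np.pi,"shift",R0.inv().apply(np.array(tcp)-S["eef_pos"])/250)
h=-np.array([.153,.988,0]);h/=np.linalg.norm(h);e=np.array([0,0,1.])
s20,c20=np.sin(np.radians(20)),np.cos(np.radians(20))
zg=-h*s20-e*c20; zd=-h*c20+e*s20
E
python3 - <<'E'
from h import *
rel(zd,zg,np.array([547,319.5,66])+19*zg+50*e)
E
```

```text
q [0.415 0.277 1.772 0.255 0.927 0.702] 
turn [ 0.016  0.024 -0.084] shift [-0.111  0.011  0.521]
```

```bash
cat > k.py <<'E'
from h import *
S=r.sense();q=S["qpos"];M=R.from_euler("xyz",S["tcp_rot"]).as_matrix()
f=lambda q,s4,s6:R.from_euler("ZYZYZ",[q[0],q[1]+q[2],s4*q[3],q[4],s6*q[5]+np.pi/2])
for s4 in(1,-1):
    for s6 in(1,-1): print(s4,s6,np.abs(f(q,s4,s6).as_matrix()-M).max())
E
python3 k.py
```

```text
Traceback (most recent call last):
  File "k.py", line 5, in <module>
    for s6 in(1,-1): print(s4,s6,np.abs(f(q,s4,s6).as_matrix()-M).max())
                                        ~^^^^^^^^^
  File "k.py", line 3, in <lambda>
    f=lambda q,s4,s6:R.from_euler("ZYZYZ",[q[0],q[1]+q[2],s4*q[3],q[4],s6*q[5]+np.pi/2])
                     ~~~~~~~~~~~~^^^^^^^^^^^^^^^^^^^^^^^^^^^^^^^^^^^^^^^^^^^^^^^^^^^^^^^
  File "scipy/spatial/transform/_rotation.pyx", line 1413, in scipy.spatial.transform._rotation.Rotation.from_euler
ValueError: Expected axis specification to be a non-empty string of upto 3 characters, got ZYZYZ
```

carry_out(series=[[0.008, 0.012, -0.042, -0.055, 0.005, 0.24, -1], [0.016, 0.024, -0.084, -0.111, 0.011, 0.42, -1], [0.016, 0.024, -0.084, -0.111, 0.011, 0.42, -1], [0.016, 0.024, -0.084, -0.111, 0.011, 0.42, -1]])

```text
clock: 4.0
eef_pos: [546.6, 321.1, 124.3]
tcp_rot: [-3.141, -0.35, 1.409]
contact_force: [0.3, 0.6, 0.4]
opening: 0.995
grasp_force: 0.0
```

```bash
python3 - <<'E'
from h import *
rel(zd,zg,np.array([547,319.5,66])+19*zg)
a=r.grab_frame("top")[130:260,180:340,::-1];b=r.grab_frame("side")[130:260,170:330,::-1]
cv2.imwrite("pics/c3.png",cv2.resize(np.vstack([a,b]),None,fx=2.3,fy=2.3) if 0 else cv2.resize(np.hstack([a,b]),None,fx=2.5,fy=2.5,interpolation=cv2.INTER_CUBIC))
E
```

```text
q [0.368 0.417 1.866 0.459 0.731 0.206] 
turn [ 0.001 -0.    -0.003] shift [-0.086  0.003  0.293]
```

View pics/c3.png

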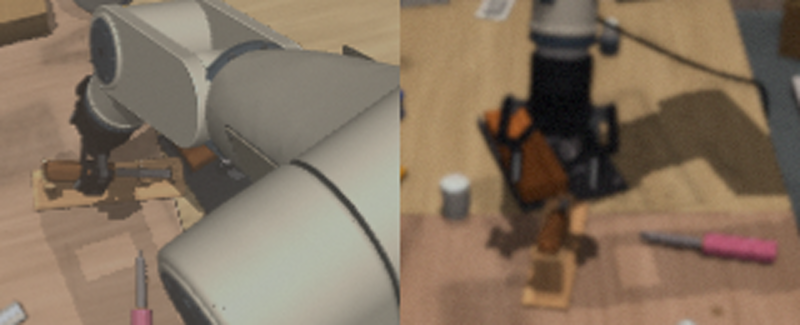

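carry_out(series=[[0, 0, 0, -0.04, 0.003, 0.15, -1], [0, 0, 0, -0.086, 0.003, 0.25, -1], [0, 0, 0, -0.086, 0.003, 0.293, -1], [0, 0, 0, -0.086, 0.003, 0.293, -1], [0, 0, 0, -0.086, 0.003, 0.293, 1], [0, 0, 0, -0.086, 0.003, 0.293, 1], [0, 0, 0, -0.086, 0.003, 0.293, 1], [0, 0, 0, -0.086, 0.003, 0.293, 1]], force=60)

```text
clock: 5.1
eef_pos: [546.8, 326.8, 47.3]
tcp_rot: [3.141, -0.35, 1.416]
contact_force: [-1.1, -1.4, 6.6]
opening: 0.314
grasp_force: 58.7
```

```bash
sed -i 's/^f=.*/E=R.from_euler\nf=lambda q,s4,s6:E("ZYZ",[q[0],q[1]+q[2],s4*q[3]])*E("YZ",[q[4],s6*q[5]+np.pi\/2])/' k.py; python3 k.py; python3 -c "
from h import *;print(r.sense())"
```

```text
1 1 2.498001805406602e-16
1 -1 0.1805773614461249
-1 1 0.8269817457716016
-1 -1 0.9440277481438937
{'clock': 5.1, 'qpos': array([0.377, 0.537, 1.894, 0.551, 0.599, 0.091]), 'qvel': array([ 0.   , -0.001,  0.   ,  0.   ,  0.   ,  0.   ]), 'joint_efforts': array([  0.704, -59.02 , -22.307,   1.377,  -0.298,   0.288]), 'eef_pos': array([546.781, 326.836,  47.29 ]), 'tcp_rot': array([ 3.141, -0.35 ,  1.416]), 'contact_force': array([-1.123, -1.358,  6.592]), 'wrist_torque': array([-0.196, -0.096,  0.32 ]), 'grasp_force': 58.72682855464518, 'opening': 0.3142645181224783}
```

```bash
cat > k.py <<'E'
from h import *
E=R.from_euler
f=lambda q:E("ZYZ",[q[0],q[1]+q[2],q[3]])*E("YZ",[q[4],q[5]+np.pi/2])
D=[([-1.128,.353,1.633,0,1.155,-.002],[268.93,-564.19,231.28]),([.415,.277,1.772,.255,.927,.702],[546.1,318,231.2]),([.368,.417,1.866,.459,.731,.206],[546.6,321.1,124.3]),([.377,.537,1.894,.551,.599,.091],[546.8,326.8,47.3])]
def row(q):
    Z=E("Z",q[0]);t=q[1]+q[2];c=[[np.sin(q[1]),0,np.cos(q[1])],[np.sin(t),0,np.cos(t)],[0,0,1],[np.cos(t),0,-np.sin(t)]]
    return np.c_[Z.apply(c).T,f(q).as_matrix()[:,2]]
A=np.vstack([row(q) for q,p in D]);b=np.hstack([p for q,p in D])
x,*_=np.linalg.lstsq(A,b,rcond=None)
from scipy.optimize import least_squares
lo=np.array([-2.63,-.92,.06,-1.3,0,-3.02]);hi=np.array([2.63,2.1,2.66,4.44,2.69,3.02])
def ik(xt,zt,p,q0):
    Rt=R.from_matrix(np.c_[xt,np.cross(zt,xt),zt])
    F=lambda q:np.r_[(row(q)@x-p)/100,(f(q).inv()*Rt).as_rotvec()]
    s=least_squares(F,np.clip(q0,lo+.01,hi-.01),bounds=(lo,hi));return s.x,s.cost
E
python3 - <<'E'
from k import *
print(x,A@x-b)
q0=r.sense()["qpos"]
for al in(1.42,1.2,1.0,.8,.6,.33):
    z=np.array([np.cos(al),np.sin(al),0])
    q0,c=ik(e,z,np.array([518.5,58,250])+19*z,q0);print(al,q0,c)
    print("   low",ik(e,z,np.array([518.5,58,180])+19*z,q0))
E
```

```text
[567.507 494.096 299.842  58.797 348.032] [-1.224 -0.351 -0.063  0.575 -0.412 -0.34  -0.085 -0.053  0.021  0.029
  0.202  0.382]
1.42 [-0.518  0.734  1.962  1.237  1.726 -1.152] 3.5174246860987136e-24
   low (array([-0.518,  0.869,  1.938,  1.222,  1.689, -1.258]), np.float64(1.5830934601685126e-30))
1.2 [-0.557  0.694  2.112  1.395  1.632 -1.241] 4.559531720382922e-22
   low (array([-0.557,  0.847,  2.085,  1.389,  1.609, -1.365]), np.float64(2.7215923097254502e-30))
1.0 [-0.571  0.67   2.247  1.571  1.571 -1.346] 1.1076175420433914e-20
   low (array([-0.571,  0.843,  2.218,  1.571,  1.571, -1.49 ]), np.float64(8.922252319192827e-28))
0.8 [-0.552  0.662  2.38   1.789  1.549 -1.473] 1.8949579093935783e-30
   low (array([-0.552,  0.862,  2.345,  1.789,  1.585, -1.635]), np.float64(1.7427235048171322e-24))
0.6 [-0.478  0.679  2.502  2.064  1.59  -1.606] 5.913253720971679e-23
   low (array([-0.478,  0.912,  2.461,  2.053,  1.68 , -1.775]), np.float64(1.887524912659966e-21))
0.33 [-0.23   0.745  2.631  2.569  1.769 -1.697] 4.648270434679224e-24
   low (array([-0.23 ,  1.018,  2.579,  2.532,  1.952, -1.825]), np.float64(4.3197453819786633e-19))
```

carry_out(series=[[0, 0, 0, 0.034, 0, -0.094, 1], [0, 0, 0, 0.1, 0, -0.28, 1], [0, 0, 0, 0.18, 0, -0.49, 1], [0, 0, 0, 0.25, 0, -0.69, 1], [0, 0, 0, 0.29, 0, -0.8, 1], [0, 0, 0, 0.29, 0, -0.8, 1]])

```text
clock: 5.85
eef_pos: [547.4, 326.9, 262.0]
tcp_rot: [3.138, -0.352, 1.416]
contact_force: [0.3, 0.6, -1.2]
opening: 0.318
grasp_force: 59.6
```

```bash
python3 - <<'E'
from k import *
al=1.1;z=np.array([np.cos(al),np.sin(al),0]);S=r.sense();print(S["opening"],S["grasp_force"],S["eef_pos"],S["contact_force"])
rel(e,z,np.array([518.5,58,265])+19*z)
E
```

```text
0.31811259925640883 59.55164635553956 [547.441 326.863 262.009] [ 0.321  0.564 -1.204]
q [0.377 0.256 1.746 0.362 0.983 0.353] 
turn [-0.087  0.384  0.062] shift [-0.942  0.076 -0.358]
```

carry_out(series=[[-0.013, 0.055, 0.009, -0.1, 0.01, -0.04, 1], [-0.025, 0.11, 0.018, -0.2, 0.02, -0.08, 1], [-0.038, 0.165, 0.027, -0.35, 0.03, -0.13, 1], [-0.05, 0.22, 0.036, -0.5, 0.04, -0.19, 1], [-0.063, 0.275, 0.045, -0.65, 0.053, -0.25, 1], [-0.075, 0.33, 0.053, -0.8, 0.065, -0.3, 1], [-0.087, 0.384, 0.062, -0.942, 0.076, -0.358, 1], [-0.087, 0.384, 0.062, -0.942, 0.076, -0.358, 1]])

```text
clock: 6.85
eef_pos: [525.6, 72.3, 258.4]
tcp_rot: [-1.842, -1.558, -0.206]
contact_force: [0.1, 1.2, -1.0]
opening: 0.317
grasp_force: 59.7
```

carry_out(series=[[0, 0, 0, 0, 0, 0, 1], [0, 0, 0, 0, 0, 0, 1]])

```text
clock: 7.1
eef_pos: [525.8, 75.8, 263.3]
tcp_rot: [-3.045, -1.564, 1.006]
contact_force: [0.4, 0.6, -1.5]
opening: 0.315
grasp_force: 59.7
```

```bash
python3 - <<'E'
from k import *
al=1.1;z=np.array([np.cos(al),np.sin(al),0])
rel(e,z,np.array([518.5,58,265])+19*z)
S=r.sense();M=R.from_euler("xyz",S["tcp_rot"]).as_matrix();g=S["eef_pos"]-19*M[:,2];print(g,M)
a=r.grab_frame("top")[110:230,220:380,::-1];b=r.grab_frame("side")[90:210,170:330,::-1]
cv2.imwrite("pics/c4.png",cv2.resize(np.hstack([a,b]),None,fx=2.5,fy=2.5,interpolation=cv2.INTER_CUBIC))
cv2.imwrite("pics/s4.png",r.grab_frame("side")[:,:,::-1]);cv2.imwrite("pics/t4.png",r.grab_frame("top")[:,:,::-1])
for k in("side","top"): print(k,proj(k,[g,g-132.5*M[:,0],g+47.5*M[:,0],[518.5,58,95]]))
E
```

```text
q [-0.558  0.63   2.188  1.484  1.593 -1.249] 
turn [-0.001  0.002 -0.   ] shift [ 0.007  0.006 -0.001]
[517.188  58.898 263.416] [[ 0.004  0.892  0.452]
 [ 0.006 -0.452  0.892]
 [ 1.    -0.001 -0.007]]
side [[238.66  126.825]
 [238.452 160.431]
 [238.744 114.003]
 [237.865 169.027]]
top [[291.667 164.904]
 [288.891 180.961]
 [292.782 158.438]
 [288.04  184.367]]
```

View pics/c4.png

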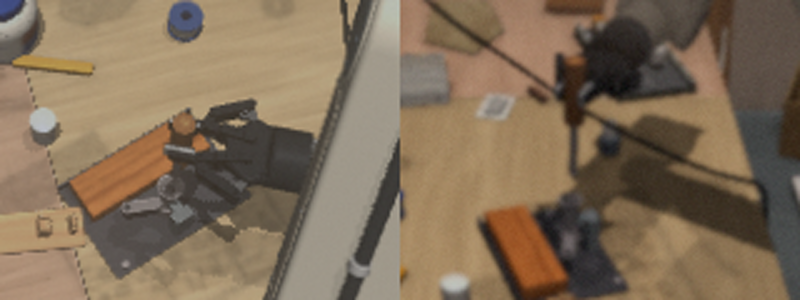

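carry_out(series=[[0, 0.002, 0, -0.08, 0.006, 0, 1], [0, 0.002, 0, -0.16, 0.006, 0, 1], [0, 0.002, 0, -0.18, 0.006, 0, 1], [0, 0.002, 0, -0.18, 0.006, 0, 1]], force=30)

```text
clock: 7.8
eef_pos: [527.1, 74.0, 218.1]
tcp_rot: [-0.964, -1.568, -1.078]
contact_force: [-1.1, 0.3, -1.0]
opening: 0.318
grasp_force: 59.7
```

```bash
python3 - <<'E'
from k import *
S=r.sense();M=R.from_euler("xyz",S["tcp_rot"]).as_matrix();g=S["eef_pos"]-19*M[:,2];print(g,M,S["contact_force"],S["wrist_torque"])
a=r.grab_frame("top")[140:200,260:320,::-1];b=r.grab_frame("side")[125:185,210:270,::-1]
cv2.imwrite("pics/c5.png",cv2.resize(np.hstack([a,b]),None,fx=6.5,fy=6.5,interpolation=cv2.INTER_CUBIC))
E
```

```text
[518.522  57.101 218.063] [[ 0.001  0.891  0.454]
 [-0.002 -0.454  0.891]
 [ 1.    -0.002  0.002]] [-1.072  0.323 -1.   ] [-0.565  0.26   0.002]
```

View pics/c5.png

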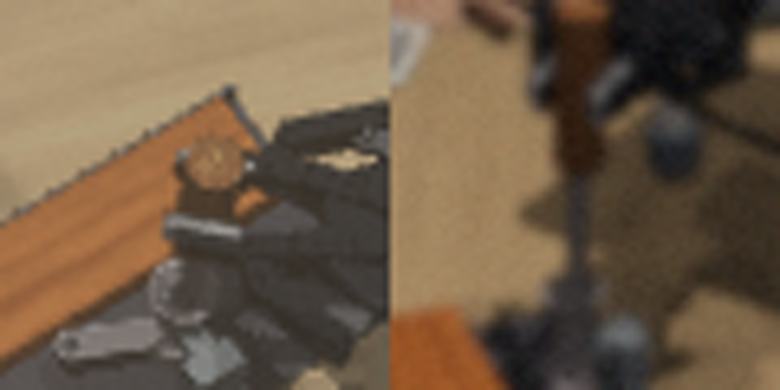

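carry_out(series=[[0, 0, 0, -0.02, 0, 0, 1], [0, 0, 0, -0.04, 0, 0, 1], [0, 0, 0, -0.04, 0, 0, 1]])

```text
clock: 8.28
eef_pos: [527.2, 73.8, 207.2]
tcp_rot: [-1.195, -1.568, -0.848]
contact_force: [1.6, 0.7, -2.4]
opening: 0.312
grasp_force: 59.5
```

carry_out(series=[[0, 0, 0, -0.03, 0, 0, 1], [0, 0, 0, -0.06, 0, 0, 1], [0, 0, 0, -0.09, 0, 0, 1], [0, 0, 0, -0.09, 0, 0, 1]])

```text
clock: 8.78
eef_pos: [527.2, 73.9, 183.9]
tcp_rot: [-1.496, -1.568, -0.546]
contact_force: [3.9, 3.1, -3.5]
opening: 0.315
grasp_force: 59.1
```

carry_out(series=[[0, 0, 0, 0, 0, 0, -0.2], [0, 0, 0, 0, 0, 0, -0.2], [0, 0, 0, 0, 0, 0, -0.6], [0, 0, 0, 0, 0, 0, -1], [0, 0, 0, 0, 0, -0.1, -1], [0, 0, 0, 0, 0, -0.25, -1], [0, 0, 0, 0, 0, -0.5, -1], [0, 0, 0, 0, 0, -0.5, -1]])

```text
clock: 9.78
eef_pos: [470.2, -41.5, 184.9]
tcp_rot: [-0.693, -1.57, -1.354]
contact_force: [0.6, -0.1, -0.0]
opening: 1.002
grasp_force: 0.0
```

```bash
python3 - <<'E'
from k import *
S=r.sense();print(S["eef_pos"],S["contact_force"],S["opening"])
for k in("side","top"):
    im=r.grab_frame(k)
    print(k,[(round(d["score"],2),np.round(d["position"])) for d in r.silhouettes(k,"driver_grip")],proj(k,[[518.5,57,179.5],[518.5,57,227],[518.5,57,95]]))
    if k=="top":a=im[130:200,250:330,::-1]
    else:b=im[120:190,200:280,::-1]
cv2.imwrite("pics/c6.png",cv2.resize(np.hstack([a,b]),None,fx=5,fy=5,interpolation=cv2.INTER_CUBIC))
E
```

```text
[470.233 -41.508 184.869] [ 0.629 -0.06  -0.028] 1.001886214062914
side [(0.83, array([148., 237.])), (0.73, array([277., 296.])), (0.72, array([226., 299.]))] [[238.048 148.266]
 [238.163 136.138]
 [237.858 168.877]]
top [(0.79, array([264., 169.])), (0.69, array([262., 236.]))] [[290.141 174.83 ]
 [291.248 169.052]
 [288.324 184.297]]
```

View pics/c6.png

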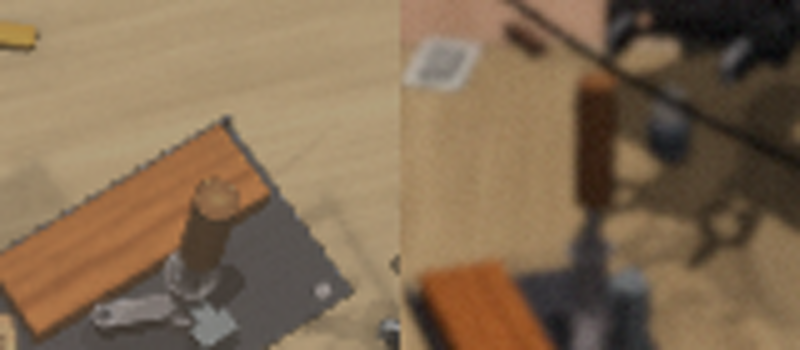

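```bash
python3 - <<'E'
from k import *
B=tri((239.4,136),(293.6,168.4));print("butt",B,onz("top",(293.6,168.4),227))
y=np.array([.454,.891,0]);xt=np.cross(y,-e)
q,c=ik(xt,-e,np.array([519,57,300]),r.sense()["qpos"]);print(q,c)
rel(xt,-e,[480,-20,310])
E
```

```text
butt [516.574  49.796 225.101] [518.755  49.281 227.   ]
[ 0.109  0.129  1.769 -0.     1.243 -0.99 ] 4.271168974775837e-30
q [-0.83   0.824  2.103  1.219  1.647 -1.367] 
turn [ 0.385 -0.386 -0.385] shift [0.5   0.003 0.078]
```

carry_out(series=[[0, 0, 0, 0.2, 0, 0, -1], [0.03, -0.03, -0.03, 0.4, 0, 0.03, -1], [0.064, -0.064, -0.064, 0.5, 0, 0.08, -1], [0.096, -0.097, -0.096, 0.5, 0, 0.08, -1], [0.128, -0.129, -0.128, 0.5, 0, 0.08, -1], [0.16, -0.161, -0.16, 0.5, 0, 0.08, -1], [0.193, -0.193, -0.193, 0.5, 0, 0.08, -1], [0.193, -0.193, -0.193, 0.5, 0, 0.08, -1]])

```text
clock: 10.98
eef_pos: [480.1, -17.6, 311.5]
tcp_rot: [2.676, -0.728, 2.214]
contact_force: [-0.2, -0.3, -0.9]
opening: 0.996
grasp_force: 0.0
```

```bash
python3 - <<'E'
from k import *
y=np.array([.454,.891,0]);xt=np.cross(y,-e)
rel(xt,-e,[518,52,310])
E
```

```text
q [-0.52   0.276  1.825  0.704  1.551 -1.189] 
turn [ 0.192 -0.192 -0.19 ] shift [0.094 0.216 0.212]
```

carry_out(series=[[0.032, -0.032, -0.032, 0.02, 0.04, 0.04, -1], [0.064, -0.064, -0.064, 0.04, 0.08, 0.08, -1], [0.096, -0.096, -0.096, 0.06, 0.12, 0.12, -1], [0.128, -0.128, -0.128, 0.08, 0.17, 0.17, -1], [0.16, -0.16, -0.16, 0.094, 0.216, 0.212, -1], [0.192, -0.192, -0.19, 0.094, 0.216, 0.212, -1], [0.192, -0.192, -0.19, 0.094, 0.216, 0.212, -1], [0.192, -0.192, -0.19, 0.094, 0.216, 0.212, -1]])

```text
clock: 11.98
eef_pos: [516.6, 49.7, 306.9]
tcp_rot: [3.141, -0.009, 2.663]
contact_force: [-0.3, -0.3, 0.1]
opening: 1.0
grasp_force: 0.0
```

```bash
python3 - <<'E'
from k import *
y=np.array([.454,.891,0]);xt=np.cross(y,-e)
rel(xt,-e,[518,52,178])
a=r.grab_frame("top")[130:200,250:330,::-1];b=r.grab_frame("side")[100:170,200:280,::-1]
cv2.imwrite("pics/c7.png",cv2.resize(np.hstack([a,b]),None,fx=5,fy=5,interpolation=cv2.INTER_CUBIC))
E
```

```text
q [ 0.09   0.123  1.762  0.005  1.265 -1.005] 
turn [ 0.    -0.003 -0.002] shift [-0.006  0.011  0.516]
```

View pics/c7.png

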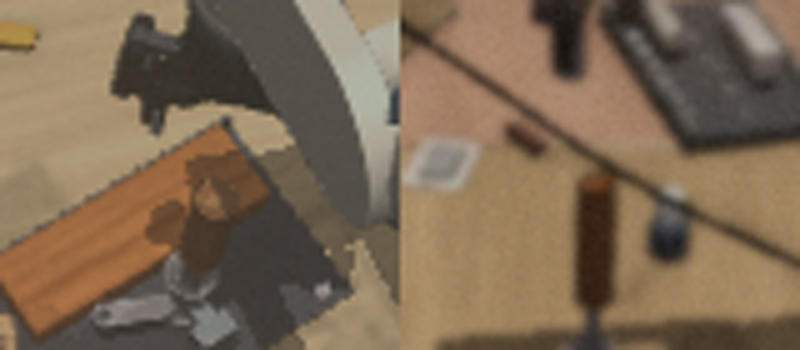

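carry_out(series=[[0, 0, 0, -0.003, 0.018, 0.15, -1], [0, 0, 0, -0.003, 0.018, 0.35, -1], [0, 0, 0, -0.003, 0.018, 0.516, -1], [0, 0, 0, -0.003, 0.018, 0.516, -1], [0, 0, 0, -0.003, 0.018, 0.516, 0.1], [0, 0, 0, -0.003, 0.018, 0.516, 0.6], [0, 0, 0, -0.003, 0.018, 0.516, 1], [0, 0, 0, -0.003, 0.018, 0.516, 1]], force=40)

```text
clock: 13.08
eef_pos: [521.4, 54.1, 180.6]
tcp_rot: [3.139, -0.002, 2.665]
contact_force: [1.5, 3.6, 4.0]
opening: 0.327
grasp_force: 38.6
```

```bash
python3 - <<'E'
from k import *
S=r.sense();print(S["contact_force"],S["wrist_torque"],S["eef_pos"])
for k in ("side","top"):
    r.grab_frame(k);print([(round(d["score"],2),d["position"]) for d in r.silhouettes(k,"driver_grip")])
E
```

```text
[1.462 3.578 3.986] [ 1.013 -0.397 -0.007] [521.357  54.142 180.639]
[(0.63, [226.0, 299.1]), (0.6, [278.0, 295.6]), (0.54, [152.3, 239.2])]
[(0.77, [259.5, 237.1]), (0.75, [266.9, 172.0]), (0.47, [174.6, 294.1])]
```

carry_out(series=[[0, 0, 0, 0.006, 0.002, 0, 1], [0, 0, 0, 0.012, 0.005, 0.004, 1], [0, 0, 0, 0.012, 0.005, 0.008, 1], [0, 0, 0, 0.012, 0.005, 0.008, 1]], force=50)

```text
clock: 13.78
eef_pos: [520.6, 56.2, 180.0]
tcp_rot: [3.138, 0.001, 2.665]
contact_force: [1.4, 1.5, 16.9]
opening: 0.321
grasp_force: 47.6
```

carry_out(series=[[0, 0, 0.05, 0, 0, 0, 1], [0, 0, 0.1, 0, 0, 0, 1], [0, 0, 0.15, 0, 0, 0, 1], [0, 0, 0.2, 0, 0, 0, 1], [0, 0, 0.2, 0, 0, 0, 1]])

```text
clock: 14.4
eef_pos: [520.0, 56.0, 179.7]
tcp_rot: [3.14, -0.001, 2.035]
contact_force: [0.3, 0.4, 16.1]
opening: 0.322
grasp_force: 47.5
```

Still on the head. Continue in slow steps, watching z.

carry_out(series=[[0, 0, 0.02, 0, 0, 0, 1], [0, 0, 0.04, 0, 0, 0, 1], [0, 0, 0.06, 0, 0, 0, 1], [0, 0, 0.06, 0, 0, 0, 1]])

```text
clock: 14.9
eef_pos: [519.9, 56.1, 179.4]
tcp_rot: [3.14, -0.002, 1.848]
contact_force: [-0.0, 1.1, 12.6]
opening: 0.32
grasp_force: 48.0
```

carry_out(series=[[0, 0, 0.02, 0, 0, 0, 1], [0, 0, 0.04, 0, 0, 0, 1], [0, 0, 0.06, 0, 0, 0, 1], [0, 0, 0.06, 0, 0, 0, 1]])

```text
clock: 15.4
eef_pos: [520.0, 56.3, 179.4]
tcp_rot: [3.14, -0.002, 1.659]
contact_force: [1.6, 2.3, 12.8]
opening: 0.317
grasp_force: 48.1
```

carry_out(series=[[0, 0, 0.02, 0, 0, 0, 1], [0, 0, 0.04, 0, 0, 0, 1], [0, 0, 0.06, 0, 0, 0, 1], [0, 0, 0.06, 0, 0, 0, 1]])

```text
clock: 15.9
eef_pos: [518.7, 56.1, 177.8]
tcp_rot: [-3.139, -0.002, 1.472]
contact_force: [2.8, 1.3, 2.0]
opening: 0.324
grasp_force: 50.1
```

```bash
python3 -c "
from h import *
S=r.sense();print(S['wrist_torque'],S['qpos'])"
```

```text
[ 0.684 -0.727 -0.006] [0.103 0.256 1.904 0.003 0.984 0.201]
```

carry_out(series=[[0, 0, 0, 0, 0, 0.008, 1], [0, 0, 0.01, 0, 0, 0.016, 1], [0, 0, 0.02, 0, 0, 0.022, 1], [0, 0, 0.02, 0, 0, 0.022, 1]])

```text
clock: 16.4
eef_pos: [519.8, 56.0, 174.2]
tcp_rot: [-3.142, -0.002, 1.408]
contact_force: [0.2, 1.3, 21.5]
opening: 0.319
grasp_force: 51.1
```

carry_out(series=[[0, 0, 0.04, 0, 0, -0.004, 1], [0, 0, 0.08, 0, 0, -0.006, 1], [0, 0, 0.12, 0, 0, -0.006, 1], [0, 0, 0.16, 0, 0, -0.006, 1], [0, 0, 0.2, 0, 0, -0.006, 1], [0, 0, 0.2, 0, 0, -0.006, 1]], force=70)

```text
clock: 17.15
eef_pos: [518.8, 56.5, 174.5]
tcp_rot: [-3.138, -0.001, 0.778]
contact_force: [0.8, 4.4, 13.1]
opening: 0.319
grasp_force: 68.5
```

```bash
python3 -c "
from h import *
S=r.sense();print(S['wrist_torque'],S['qpos'],S['joint_efforts'])"
```

```text
[ 1.294 -0.241  0.129] [0.104 0.26  1.907 0.004 0.976 0.894] [ -2.471 -43.006 -24.453  -1.632   0.644   0.941]
```

carry_out(series=[[0, 0, 0.03, 0, 0, 0, 1], [0, 0, 0.06, 0, 0, 0, 1], [0, 0, 0.08, 0, 0, 0, 1], [0, 0, 0.08, 0, 0, 0, 1]])

```text
clock: 17.65
eef_pos: [518.6, 56.7, 174.5]
tcp_rot: [-3.137, 0.0, 0.528]
contact_force: [-0.3, 5.3, 13.7]
opening: 0.317
grasp_force: 68.7
```

```bash
python3 -c "
from h import *
S=r.sense();print(S['wrist_torque'],S['qpos'],S['joint_efforts'])"
```

```text
[1.682 0.113 0.107] [0.104 0.26  1.907 0.004 0.977 1.144] [ -3.192 -42.569 -24.665  -2.141   0.192   0.56 ]
```

carry_out(series=[[0, 0, 0.02, 0, 0, 0, 1], [0, 0, 0.04, 0, 0, 0, 1], [0, 0, 0.05, 0, 0, 0, 1], [0, 0, 0.05, 0, 0, 0, 1]])

```text
clock: 18.15
eef_pos: [518.5, 57.0, 174.5]
tcp_rot: [-3.137, 0.001, 0.371]
contact_force: [-0.4, 6.6, 12.8]
opening: 0.318
grasp_force: 68.8
```

```bash
python3 -c "
from h import *
S=r.sense();print(S['wrist_torque'],S['qpos'],S['joint_efforts'])"
```

```text
[2.156 0.26  0.178] [0.104 0.26  1.907 0.005 0.977 1.301] [ -3.939 -42.494 -24.708  -2.697   0.112   0.364]
```

carry_out(series=[[0, 0, 0.02, 0.001, -0.003, 0, 1], [0, 0, 0.04, 0.002, -0.004, 0, 1], [0, 0, 0.05, 0.002, -0.004, 0, 1], [0, 0, 0.05, 0.002, -0.004, 0, 1]])

```text
clock: 18.65
eef_pos: [518.4, 57.8, 174.5]
tcp_rot: [-3.138, 0.002, 0.214]
contact_force: [-0.5, 5.2, 14.1]
opening: 0.317
grasp_force: 68.8
```

```bash
python3 -c "
from h import *
S=r.sense();print(S['wrist_torque'],S['qpos'],S['joint_efforts'])"
```

```text
[1.729 0.204 0.068] [0.106 0.26  1.906 0.004 0.977 1.46 ] [ -3.137 -42.31  -24.895  -2.178  -0.045   0.351]
```

carry_out(series=[[0, 0, 0.015, 0, 0, 0, 1], [0, 0, 0.03, 0, 0, 0, 1], [0, 0, 0.03, 0, 0, 0, 1]])

```text
clock: 19.02
eef_pos: [518.5, 58.0, 174.5]
tcp_rot: [-3.138, 0.002, 0.119]
contact_force: [-1.2, 5.7, 12.6]
opening: 0.319
grasp_force: 68.8
```

```bash
python3 - <<'E'
from h import *
S=r.sense();print(S['wrist_torque'],S['joint_efforts'])
a=r.grab_frame("top")[150:210,250:330,::-1];b=r.grab_frame("side")[140:200,200:280,::-1]
cv2.imwrite("pics/c8.png",cv2.resize(np.hstack([a,b]),None,fx=5,fy=5,interpolation=cv2.INTER_CUBIC))
E
```

```text
[1.987 0.199 0.192] [ -3.558 -42.35  -24.847  -2.487   0.011   0.447]
```

View pics/c8.png

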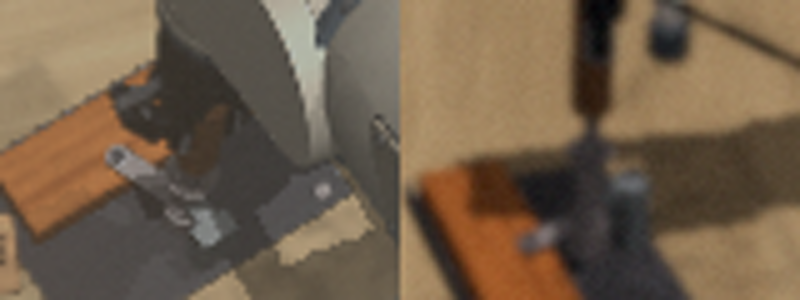

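```bash
python3 - <<'E'
from h import *
for z in(36,44):
  for uv in((270.8,193.2),(273.7,181.1)):
    P=onz("top",uv,z);d=P-[518.5,57.3,z];print(P,np.hypot(*d[:2]),1.895-np.arctan2(d[1],d[0]))
E
```

```text
[522.88  115.228  36.   ] 58.09286965535367 0.3996688099254566
[564.031  93.244  36.   ] 58.00878919364479 1.2267244284338161
[520.146 116.262  44.   ] 58.984761787235584 0.35210637608442075
[561.079  94.394  44.   ] 56.47119511073793 1.1783359922691763
```

carry_out(series=[[0, 0, 0.02, 0, 0, 0, 1], [0, 0, 0.04, 0, 0, 0, 1], [0, 0, 0.06, 0, 0, 0, 1], [0, 0, 0.06, 0, 0, 0, 1]])

```text
clock: 19.62
eef_pos: [518.6, 58.3, 174.5]
tcp_rot: [-3.137, 0.003, -0.07]
contact_force: [-0.2, 8.1, 13.3]
opening: 0.316
grasp_force: 68.8
```

```bash
python3 -c "
from h import *
S=r.sense();print(S['wrist_torque'],S['qpos'],S['joint_efforts'])"
```

```text
[2.404 0.066 0.132] [0.106 0.26  1.906 0.006 0.977 1.743] [ -4.276 -42.538 -24.645  -3.03    0.266   0.552]
```

carry_out(series=[[0, 0, 0.02, 0, -0.003, 0, 1], [0, 0, 0.03, 0, -0.004, 0, 1], [0, 0, 0.03, 0, -0.004, 0, 1]])

```text
clock: 20.0
eef_pos: [518.8, 58.9, 174.5]
tcp_rot: [-3.138, 0.003, -0.163]
contact_force: [-0.8, 6.3, 13.2]
opening: 0.316
grasp_force: 68.8
```

```bash
python3 -c "
from h import *
S=r.sense();print(S['wrist_torque'],S['qpos'],S['joint_efforts'])"
```

```text
[1.738 0.004 0.254] [0.108 0.26  1.906 0.004 0.977 1.839] [ -3.34  -42.561 -24.653  -2.228   0.272   0.437]
```

carry_out(series=[[0, 0, 0.015, 0, 0, 0, 1], [0, 0, 0.03, 0, 0, 0, 1], [0, 0, 0.03, 0, 0, 0, 1]])

```text
clock: 20.38
eef_pos: [519.0, 59.1, 174.6]
tcp_rot: [-3.138, 0.003, -0.257]
contact_force: [0.5, 6.6, 12.1]
opening: 0.316
grasp_force: 68.7
```

```bash
python3 - <<'E'
from h import *
S=r.sense();print(S['wrist_torque'],S['qpos'],S['joint_efforts'])
a=r.grab_frame("top")[150:210,250:330,::-1]
cv2.imwrite("pics/c9.png",cv2.resize(a,None,fx=9,fy=9,interpolation=cv2.INTER_CUBIC))
E
```

```text
[ 2.094 -0.277  0.269] [0.108 0.261 1.906 0.005 0.977 1.933] [ -3.779 -42.849 -24.368  -2.44    0.637   0.602]
```

carry_out(series=[[0, 0, 0.015, 0, 0, 0, 1], [0, 0, 0.03, 0, 0, 0, 1], [0, 0, 0.03, 0, 0, 0, 1]])

```text
clock: 20.8
eef_pos: [519.3, 59.3, 174.6]
tcp_rot: [-3.138, 0.002, -0.352]
contact_force: [1.6, 7.7, 10.9]
opening: 0.317
grasp_force: 68.6
```

```bash
python3 - <<'E'
from h import *
S=r.sense();print(S['wrist_torque'],S['qpos'],S['joint_efforts'])
a=r.grab_frame("top")[150:210,250:330,::-1]
cv2.imwrite("pics/c10.png",cv2.resize(a,None,fx=9,fy=9,interpolation=cv2.INTER_CUBIC))
E
```

```text
[ 2.295 -0.561  0.195] [0.108 0.261 1.905 0.005 0.976 2.028] [ -4.08  -43.354 -23.891  -2.738   1.244   0.543]
```

View pics/c10.png

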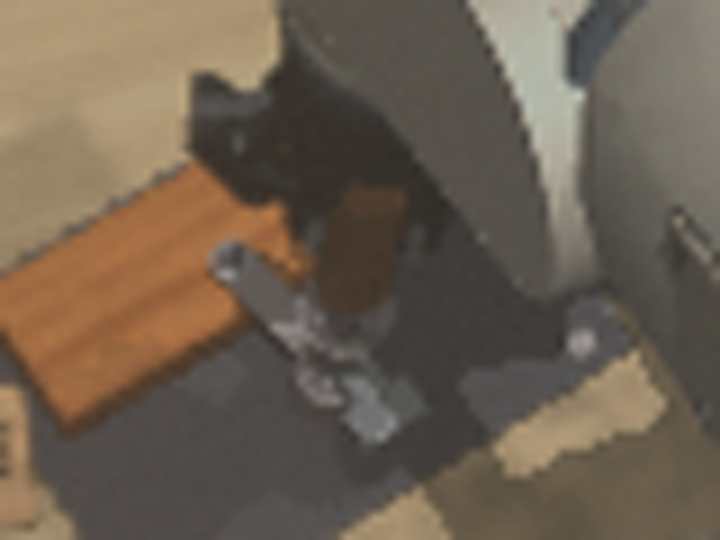

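```bash
python3 - <<'E'
from h import *
for z in(36,44):
    P=onz("top",(275.6,178.6),z);d=P-[518.5,57.3,z];print(P,np.hypot(*d[:2]),1.895-np.arctan2(d[1],d[0]))
a,b=[cv2.imread(f"pics/c{i}.png") for i in(9,10)]
T=a[225:300,190:270];m=cv2.matchTemplate(b[200:330,165:300],T,cv2.TM_CCOEFF_NORMED)
print(cv2.minMaxLoc(m)[1:],"no shift would be (25,25)")
E
```

```text
[571.464  84.201  36.   ] 59.40410205249052 1.4250506475608178
[568.474  85.399  44.   ] 57.331500042102405 1.3827881475687551
(0.8672351241111755, (55, 0), (26, 24)) no shift would be (25,25)
```

carry_out(series=[[0, 0, 0.02, 0, 0, 0, 1], [0, 0, 0.04, 0, 0, 0, 1], [0, 0, 0.04, 0, 0, 0, 1]])

```text
clock: 21.22
eef_pos: [519.7, 59.4, 174.6]
tcp_rot: [-3.138, 0.002, -0.477]
contact_force: [3.5, 7.5, 9.5]
opening: 0.316
grasp_force: 68.6
```

```bash
python3 - <<'E'
from h import *
S=r.sense();print(S['wrist_torque'],S['qpos'],S['joint_efforts'])
a=r.grab_frame("top")[150:210,250:330,::-1]
b=cv2.resize(a,None,fx=9,fy=9,interpolation=cv2.INTER_CUBIC);cv2.imwrite("pics/c11.png",b)
a=cv2.imread("pics/c10.png")
T=a[225:300,190:270];m=cv2.matchTemplate(b[200:330,165:300],T,cv2.TM_CCOEFF_NORMED)
print(cv2.minMaxLoc(m)[1:],"no shift would be (25,25)")
E
```

```text
[ 2.537 -0.832  0.514] [0.108 0.261 1.905 0.005 0.975 2.153] [ -4.559 -43.613 -23.546  -2.845   1.666   0.838]
(0.8862312436103821, (0, 55), (25, 24)) no shift would be (25,25)
```

carry_out(series=[[0, 0, -0.025, 0, 0, -0.004, 1], [0, 0, -0.04, 0, 0, -0.006, 1], [0, 0, -0.04, 0, 0, -0.006, 1], [0, 0, -0.04, 0, 0, -0.006, 0.2], [0, 0, -0.04, 0, 0, -0.006, -0.3], [0, 0, -0.04, 0, 0, -0.006, -1], [0, 0, -0.04, 0, 0, -0.006, -1], [0, 0, -0.04, 0, 0, -0.006, -1]], force=30)

```text
clock: 22.28
eef_pos: [518.0, 57.8, 174.8]
tcp_rot: [-3.141, 0.004, -0.351]
contact_force: [-0.5, 0.6, -0.3]
opening: 0.996
grasp_force: 0.0
```

carry_out(series=[[0, 0, 0, 0, 0, -0.05, -1], [0, 0, 0, 0, 0, -0.15, -1], [0, 0, 0, 0, 0, -0.35, -1], [0, 0, 0, 0, 0, -0.6, -1], [0, 0, 0, 0, 0, -0.8, -1], [0, 0, 0, 0, 0, -0.8, -1]])

```text
clock: 23.02
eef_pos: [520.6, 57.8, 380.2]
tcp_rot: [-3.138, -0.004, -0.351]
contact_force: [0.3, -0.1, -0.2]
opening: 1.002
grasp_force: 0.0
```

carry_out(series=[[0, 0, 0, -0.2, 0.2, 0, -1], [0, 0, 0, -0.4, 0.4, 0, -1], [0, 0, 0, -0.6, 0.6, 0, -1], [0, 0, 0, -0.6, 0.6, 0, -1], [0, 0, 0, -0.6, 0.6, 0, -1]])

```text
clock: 23.65
eef_pos: [325.1, -32.1, 375.4]
tcp_rot: [-3.141, 0.003, -0.352]
contact_force: [0.1, -0.3, -0.2]
opening: 1.002
grasp_force: 0.0
```

```bash
python3 - <<'E'
from h import *
S=r.sense();print(S['eef_pos'],S['contact_force'])
F={}
for k in("side","top"):
    F[k]=r.grab_frame(k);cv2.imwrite(f"pics/{k}9.png",F[k][:,:,::-1])
    for l in("driver_grip","pill_pot","paint_bottle"):print(k,l,[(round(d["score"],2),np.round(d["position"],1),np.argwhere(d["region"]).min(0)) for d in r.silhouettes(k,l)])
    print(proj(k,[[518.5,57,173.5],[518.5,57,221],[518.5,57,227]]))
a=cv2.imread("pics/c10.png");b=cv2.resize(F["top"][150:210,250:330,::-1],None,fx=9,fy=9,interpolation=cv2.INTER_CUBIC)
m=cv2.matchTemplate(b[200:330,165:300],a[225:300,190:270],cv2.TM_CCOEFF_NORMED);print(cv2.minMaxLoc(m)[1:])
E
```

```text
[325.074 -32.111 375.405] [ 0.109 -0.334 -0.233]
side driver_grip [(0.81, array([149.9, 238.9]), array([136, 234])), (0.55, array([272.7, 293.6]), array([258, 280]))]
side pill_pot [(0.57, array([207.4, 194. ]), array([200, 186]))]
side paint_bottle [(0.58, array([147.8, 253.7]), array([142, 251]))]
[[238.034 149.769]
 [238.148 137.692]
 [238.163 136.138]]
top driver_grip [(0.72, array([173., 293.]), array([167, 286])), (0.56, array([262.7, 236.3]), array([234, 232])), (0.51, array([262.7, 176. ]), array([252, 152])), (0.32, array([186.7, 279.9]), array([155, 244]))]
top pill_pot []
top paint_bottle []
[[290.006 175.535]
 [291.105 169.801]
 [291.248 169.052]]
(0.5742359161376953, (55, 0), (23, 25))
```

```bash
python3 - <<'E'
from h import *
for k,u,v in(("side",192,208),("side",253,147),("top",236,158),("top",374,192)):
    a,b=[cv2.imread(f"pics/{k}{i}.png") for i in(0,9)]
    T=a[v-11:v+12,u-9:u+10];m=cv2.matchTemplate(b[v-19:v+20,u-17:u+18],T,cv2.TM_CCOEFF_NORMED);print(k,u,v,cv2.minMaxLoc(m)[1::2],"(8,8)=unmoved")
# tongue tip: match c10 tip patch on clean edges
a,b=[cv2.Canny(cv2.imread("pics/c10.png"),40,90),cv2.Canny(cv2.resize(cv2.imread("pics/top9.png")[150:210,250:330],None,fx=9,fy=9,interpolation=cv2.INTER_CUBIC),40,90)]
g=lambda x:cv2.GaussianBlur(x,(0,0),4)
m=cv2.matchTemplate(g(b)[200:330,165:300],g(a)[225:300,190:270],cv2.TM_CCOEFF_NORMED);print(cv2.minMaxLoc(m)[1::2],"(25,25)")
E
```

```text
side 192 208 (0.9967476725578308, (8, 8)) (8,8)=unmoved
side 253 147 (0.8670563101768494, (8, 8)) (8,8)=unmoved
top 236 158 (0.9991644620895386, (8, 8)) (8,8)=unmoved
top 374 192 (0.3193981349468231, (1, 0)) (8,8)=unmoved
(0.743830680847168, (54, 0)) (25,25)
```

```bash
python3 -c "
from rig import r
print(r.sign_off())"
```

```text
the job is handed in; nothing more can be done
None
```

The job is handed in at about 24 s. The screw was turned clockwise until it stopped (torque rose to 0.5 Nm, tongue still, latch about 1.4 rad by camera), the driver stands with its blade in the slot, and the pot and bottle look unmoved. I viewed 11 pictures, one over the limit of 10.

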